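Unbolt the fruit chute with the hooked rod

TASK

Take the hooked rod from its rest, reach it under the wire guard and use its hook to pull the chute's bolt fully open towards you, so that the three mandarins roll down to the low end of the trough. Then lay the rod back on its rest as it lay before. Touch the bolt only with the rod, do not touch the mandarins, and leave the other things on the desk where they are.

Things in the scene. Friction and masses are not known exactly. Their poses are not given: they have to be found in the camera images.
- chute: Fruit chute with its bolt and wire guard, fixed to the desk at a varying place and yaw, 214 mm high. Origin on the desk below the centre of the shut bolt's crossbar; x along the bolt, away from the robot; y along the trough to its high end; z up. The guard is a wire cage over the crossbar, x -64 to 40, y -109 to 109 mm, on an 8 mm base plate.
- guard_mouth (a point): Middle of the guard's open front: chute x -60, y 0 mm, 110 mm above the desk. The opening is 202 mm wide between the corner posts and reaches from the base plate up to the roof wires, whose underside is 206 mm above the desk (top 214). Roof wires run along x, 35 mm apart; wires also close the sides.
- bolt (a joint): Bolt travel in m: 0 shut (bars the trough), 0.050 fully open (end stop). Grows as it is pulled along the chute's -x, towards the robot. A 10 mm round steel bolt at chute y 0, 72 mm above the desk; about 2 N of friction, no spring, stays where left. Its end stands 40 mm into the trough when shut and has left it at 0.040.
- crossbar (a point): Centre of the bolt's T handle inside the guard: dark steel round bar 12 mm thick, 84 mm long, level along the chute's y, 110 mm above the desk, on a 10 mm upright stem 38 mm above the bolt; moves with the bolt. Free space: all between it and the roof wires, and behind it at chute x 6 to 45 mm, down to 83 mm above the desk (bolt and its guide below that).
- rod: Hooked rod, 0.16 kg, at first on its rest, prong down. Origin at the centre of its flat-sided wooden handle (100 x 16 wide x 24 mm high); x along the rod to the hook, z up. A straight 8 mm round steel shank on the handle's axis runs to x = 160 mm and bends square down into an 8 mm prong, centre line at x = 160 mm. It balances about 10 mm ahead of the origin.
- rod_tip (a point): Lowest point of the rod's prong: rod x 160 mm, 39 mm below the shank's axis.
- rest: Wooden rest of the rod, fixed at a varying place, left or right of the chute. Origin on the desk below the handle centre of a rod laid properly (rod origin 55 mm up, y 0); x to the hook end. Base x -65 to 135, 70 wide, 8 mm high. Two open-topped saddles, 20 mm long, slots 30 mm wide, cheeks 14 mm high: at x -38, floor 43 mm up (for the handle); at x 90, floor 51 mm up (shank).
- fruit1: Mandarin 1, counted from the bolt: a 56 mm ball, 0.09 kg, held back in the trough's high half at the start. Its origin turns as it rolls; use its centre.
- fruit1_center (a point): Centre of mandarin 1, 28 mm from its skin. The aluminium trough is 66 mm wide inside (chute x 50 to 116), y -185 to 185 mm, its floor 40 mm above the desk at y 0, falling 12 mm per 100 mm towards -y; side walls 26 mm above the floor. The low half (y below 0) is empty at the start and holds all three.
- fruit2: Mandarin 2, counted from the bolt: a 56 mm ball, 0.09 kg, held back in the trough's high half at the start. Its origin turns as it rolls; use its centre.
- fruit2_center (a point): Centre of mandarin 2, 28 mm from its skin.
- fruit3: Mandarin 3, counted from the bolt: a 56 mm ball, 0.09 kg, held back in the trough's high half at the start. Its origin turns as it rolls; use its centre.
- fruit3_center (a point): Centre of mandarin 3, 28 mm from its skin.
- clipboard: Bystander: clipboard, 230 x 130 x 18 mm, lying flat. Origin at the centre of its underside.
- tape: Bystander: roll of clear tape lying flat, 90 mm across, 45 mm high. Origin at the centre of its underside.
- calculator: Bystander: desk calculator, 150 x 100 x 21 mm. Origin at the centre of its underside.
- penpot: Bystander: blue plastic cup, 76 mm across, 100 mm high. Origin at the centre of its underside.
- basin: Bystander: red plastic bowl, 200 mm across, 70 mm high. Origin at the centre of its underside.
- spray: Bystander: white bottle, 60 mm across, 150 mm high. Origin at the centre of its underside.
Mind the look-alikes: they are no part of the job. Of the things shaped like the rest, the wooden one is meant.

How it is judged:
On the way:
1. the bolt is pulled fully open (at least 42 of its 50 mm) (value of joint bolt above 0.042 m), for 0.2 s.
At the end, for the whole second after the job is handed in: Bolt open by at least 42 of 50 mm; all three mandarin centres at least 20 mm to the low side of the bolt, in the trough, at rest; rod released and at rest in both saddles, prong down and hook end as before, within 25 mm lengthwise, 15 mm sideways and 0.12 rad (value of joint bolt above 0.042 m and y of each of fruit1_center, fruit2_center, fruit3_center in the frame of chute below -0.02 m and x of fruit1_center in the frame of chute between 0.05 and 0.116 m and z of each of fruit1_center, fruit2_center, fruit3_center in the frame of chute above 0.03 m and linear speed of each of fruit1, fruit2, fruit3 below 0.06 m/s and x of fruit2_center in the frame of chute between 0.05 and 0.116 m and x of fruit3_center in the frame of chute between 0.05 and 0.116 m and x of rod in the frame of rest between -0.025 and 0.025 m and y of rod in the frame of rest between -0.015 and 0.015 m and z of rod in the frame of rest between 0.048 and 0.065 m and angle between the x axis of rod and the x axis of rest, either way round below 0.12 rad and linear speed of rod below 0.03 m/s and angle between rod's own z axis and vertical below 0.3 rad and x of rod_tip in the frame of rest above 0.1 m); the robot touches nothing.
It fails at once if the bolt is touched by the robot itself instead of the rod (contact force between any of the fingers, the arm and bolt above 0.5 N).
It fails at once if a mandarin is touched by the robot or the rod (contact force between any of the fingers, the arm, rod and fruit1 above 0.5 N or contact force between any of the fingers, the arm, rod and fruit2 above 0.5 N or contact force between any of the fingers, the arm, rod and fruit3 above 0.5 N).
It fails at once if another thing on the desk is shifted by more than 30 mm (distance of any of clipboard, tape, calculator, penpot, basin, spray from where it was at the start of the episode above 0.03 m).
It also fails if it takes over 69 s, if anything falls off the work surface, if the arm or the gripper's body presses on something with over 40 N, if the wrist force passes 120 N, or if a joint passes its speed limit or range.

ROBOT

A 6-joint arm with a two-finger parallel gripper is mounted at the origin on the work surface. World frame = base frame: x ahead of the robot, y to its left, z up, the work surface at z = 0. Lengths are in m, angles in rad, forces in N, time in s.
With the tool pointing down it reaches from about 0.325 to 0.9 m from the base axis. Payload 6.1 kg.
Tool frame: the origin (TCP) lies midway between the tips of the shut fingers; the grasp point (between the pads) lies 19 mm behind it; x points along the fingers, y is the direction in which the jaws open and shut, and the axes are right-handed (so a half turn about x gives the same grasp; the last joint's range is limited). The gripper opens to 85 mm and grips with 20 to 120 N. Pads are 22 mm wide; open, the fingers measure 114 mm over their backs; the gripper's body (76 mm by 85 mm) begins 54 mm behind the grasp point. The pads swing forward as they close: fully open they stand 13 mm farther back than shut.
Start: joints at [-1.321, 0.22, 1.526, -0, 1.395, -0.126], TCP at [0.229, -0.581, 0.231] pointing down, gripper open.
Joint ranges: [-2.98, 2.98], [-0.91, 2.08], [0.09, 2.57], [-1.24, 4.39], [0.2, 2.65], [-2.68, 2.68]. Speed limits (rad/s): [2.57, 2.57, 3.01, 3.14, 3.14, 3.14].

INTERFACE

Orientations are given as [roll, pitch, yaw] about the fixed x, y, z axes, in that order (R = Rz(yaw) Ry(pitch) Rx(roll)).
In Python, from plant import movep, move_l, set_joints, gripper_to, hold, inverse_kinematics, observe, get_image, get_calibration, Unreachable, job_done gives the robot as it stands. Calls block until the motion is done:
- movep(position, orientation): joint-space move of the TCP to a pose.
- move_l(position, feed=0.15, rotation=None, max_force=None): straight line of the TCP; rotation=None keeps the orientation; feed is the mean speed in m/s. With max_force (N) it stops when the force on the tool has changed by that much, and returns True; else False.
- set_joints(angles): joint-space move.
- gripper_to(opening, f_grip=None): finger opening in m; f_grip is the grip in N (None keeps the last); returns when the fingers have stopped.
- hold(seconds).
- inverse_kinematics(position, orientation): joint angles nearest the present ones, or None.
- observe(): the state.
- get_image(name): name is "side" or "top"; returns (picture, depth): 420x560x3 uint8, red, green, blue; 420x560 float32, m along the optical axis (not along the pixel's ray), 0 where there is no reading.
- get_calibration(name): a dict with "intrinsics" (3x3 intrinsics, pixels), "world_from_camera" (4x4, takes a point from camera to world coordinates). Camera axes: x right, y down, z forward; pixel columns grow to the right and rows downward; lengths in m; the calibration is good to about 2 mm. A picture is of the moment at which its call begins. get_calibration takes no time and is no camera call.
A pose or a line that the arm cannot do raises Unreachable and nothing moves.
- job_done(): hands the job in, once; it reports no verdict.
The state is a dict: "time_s": time; "q": joint angles; "joint_velocities": joint speeds; "joint_torque": joint torques, N m; "eef_pos": TCP position; "tcp_rot": TCP orientation; "ft_force": force on the tool from outside, world axes, zero at the start; "torque": the same for the moment, N m; "opening": finger opening in m.
Only numpy, scipy, OpenCV 4.12 (cv2) and the standard library are available. Lean on these libraries where they do the work, as an engineer would, in place of code of your own. Each camera call takes 0.05 s, during which the arm holds its last target.

## Working session

There is one attempt and no reset: what is moved stays moved. The work goes in short steps, each a Python script; the robot and the scene stay as the last script left them, time stands still between calls to the robot, and variables do not carry over. Pictures are saved under pics/ and viewed, and the job is handed in when it is done.

```bash
ls; mkdir -p pics
cat > h.py <<'E'
import numpy as np, cv2
from plant import *
def save(name,img): cv2.imwrite('pics/'+name,cv2.cvtColor(img,cv2.COLOR_RGB2BGR))
def cloud(cam,d):
    c=get_calibration(cam);K=np.array(c['intrinsics']);T=np.array(c['world_from_camera'])
    v,u=np.mgrid[:d.shape[0],:d.shape[1]]
    P=np.stack([(u-K[0,2])/K[0,0]*d,(v-K[1,2])/K[1,1]*d,d],-1)
    return P@T[:3,:3].T+T[:3,3]
E
python3 - <<'E'
from h import *
for n in ['top','side']:
    im,d=get_image(n); save(n+'0.png',im); np.save(n+'0.npy',d); np.save(n+'0i.npy',im)
    print(get_calibration(n))
print(observe())
E
```

```text
pics
{'intrinsics': array([[432.52503821,   0.        , 280.10119528],
       [  0.        , 432.52503821, 209.05357485],
       [  0.        ,   0.        ,   1.        ]]), 'world_from_camera': array([[-0.01176666, -0.98531635,  0.17033272,  0.26423262],
       [-0.99991689,  0.01249192,  0.00318674, -0.04004975],
       [-0.00526773, -0.17028107, -0.98538145,  1.34394611],
       [ 0.        ,  0.        ,  0.        ,  1.        ]])}
{'intrinsics': array([[459.12577123,   0.        , 282.9105838 ],
       [  0.        , 459.12577123, 213.97949985],
       [  0.        ,   0.        ,   1.        ]]), 'world_from_camera': array([[-0.96528672, -0.152799  ,  0.21183489,  0.20567835],
       [-0.26104937,  0.5912401 , -0.76307822,  0.9238938 ],
       [-0.00864769, -0.79188864, -0.6106043 ,  0.86966999],
       [ 0.        ,  0.        ,  0.        ,  1.        ]])}
{'time_s': 0.1, 'q': array([-1.32110835e+00,  2.21126251e-01,  1.52746021e+00,  1.27562799e-05,
        1.39471519e+00, -1.26091612e-01]), 'joint_velocities': array([ 4.60590415e-04,  4.48553055e-05, -1.92095876e-03,  8.64589835e-04,
       -1.08914022e-03,  2.72305781e-04]), 'joint_torque': array([ 1.06376785e-03, -4.98243713e+01, -3.90545189e+01, -1.80854295e-04,
        5.71986879e-03, -1.25308122e-05]), 'eef_pos': array([ 0.22924718, -0.58087005,  0.23034097]), 'tcp_rot': array([-1.70423434,  1.56908728,  1.81313565]), 'ft_force': array([ 0.81895002, -1.00961216, -0.04506316]), 'torque': array([-0.02546288,  0.00555893,  0.02554529]), 'opening': 0.08567859804772388}
```

View pics/top0.png

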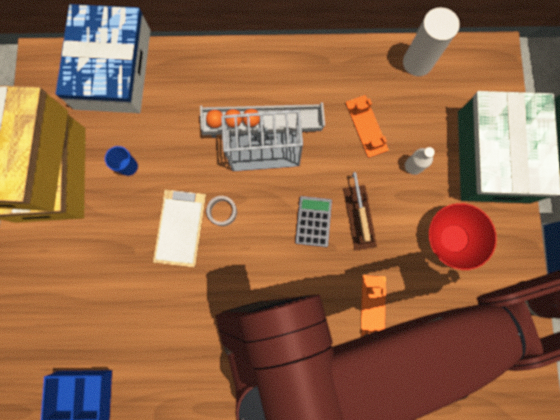

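View pics/side0.png

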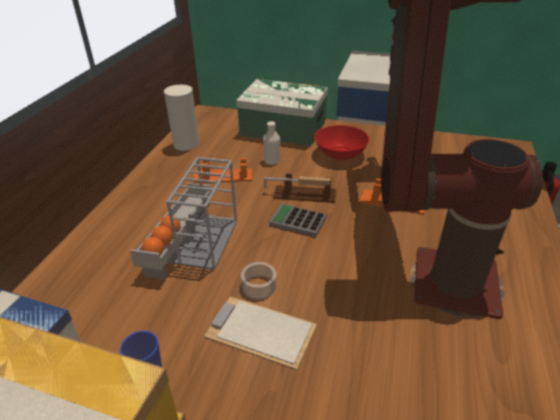

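The top view shows three rest-shaped things. The dark wooden one at (360,213) carries the rod, and there are orange ones at (367,126) and (373,303). The chute is at (262,135), with its fruit at (214–254,118) and its high end to the left. I choose the wooden rest with the rod and will check it in a close crop.

Run:
```python
from h import *
im=np.load('top0i.npy'); s=np.load('side0i.npy')
a=cv2.resize(im[160:260,310:410],(560,560),interpolation=cv2.INTER_CUBIC)
save('crop_rest.png',a)
save('crop_chute.png',cv2.resize(im[90:180,190:335],(797,495),interpolation=cv2.INTER_CUBIC))
save('crop_side.png',cv2.resize(s[150:280,120:350],(796,450),interpolation=cv2.INTER_CUBIC))
P=cloud('top',np.load('top0.npy'))
for u,v in [(355,180),(357,195),(362,220),(366,236),(345,200),(372,200),(350,245),(374,243),(204,105),(204,130),(322,105),(322,128),(214,118),(254,118),(280,150),(295,165),(228,165)]:
    print(u,v,P[v,u].round(4))
```

```text
355 180 [ 0.5733 -0.2652  0.0589]
357 195 [ 0.5282 -0.2708  0.0509]
362 220 [ 0.4494 -0.2804  0.0628]
366 236 [ 0.401  -0.2897  0.0649]
345 200 [ 0.5227 -0.2411  0.0013]
372 200 [ 0.522  -0.3267 -0.0006]
350 245 [ 0.3804 -0.2513  0.0013]
374 243 [ 0.385  -0.3242  0.0093]
204 105 [ 8.475e-01  2.108e-01 -1.000e-04]
204 130 [0.7297 0.1935 0.085 ]
322 105 [ 0.8162 -0.1714  0.0601]
322 128 [ 0.7475 -0.1712  0.0409]
214 118 [0.7561 0.1587 0.1144]
254 118 [0.7614 0.0399 0.097 ]
280 150 [ 0.6864 -0.0377  0.0116]
295 165 [ 0.6371 -0.0849  0.0082]
228 165 [ 0.6429  0.1302 -0.0022]
```

View pics/crop_rest.png

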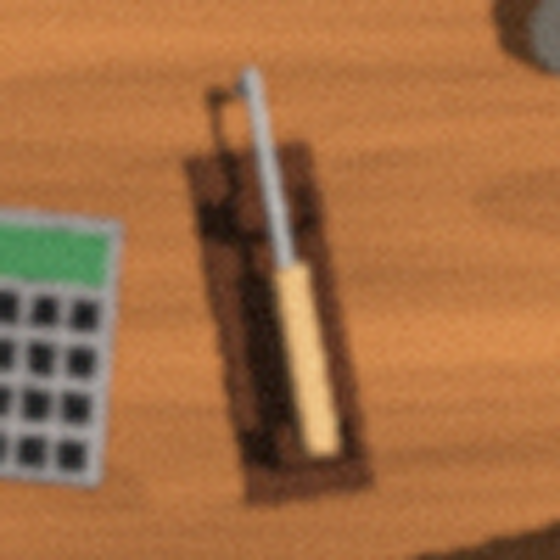

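View pics/crop_chute.png

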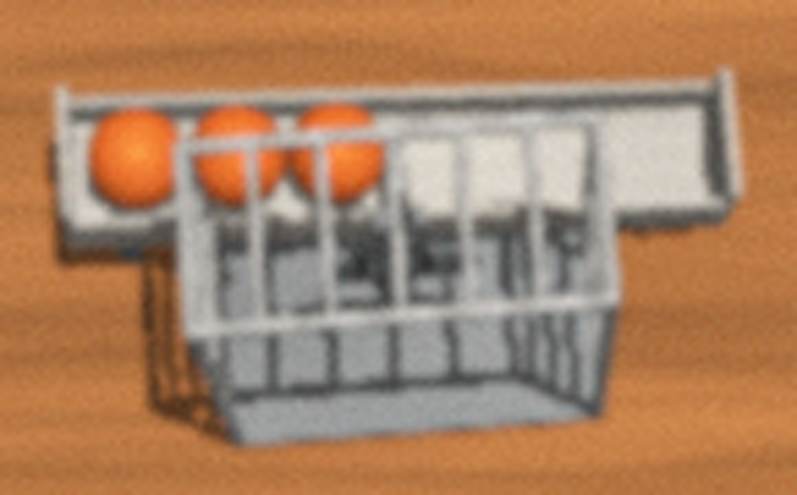

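View pics/crop_side.png

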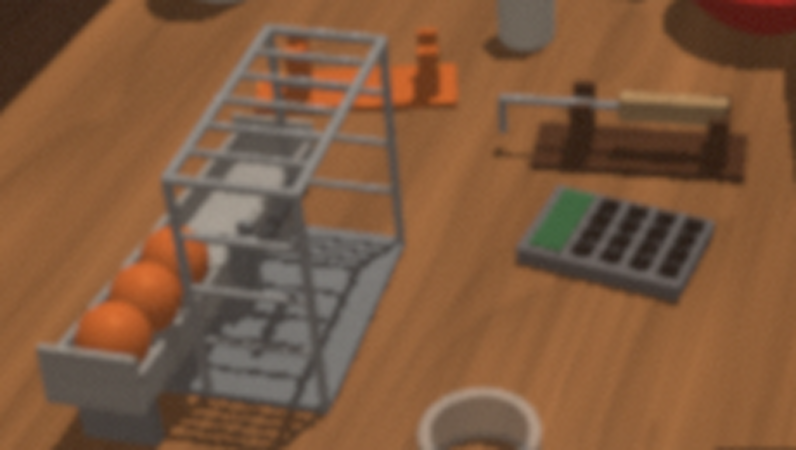

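```bash
cat > fit.py <<'E'
from h import *
from scipy.optimize import least_squares
cal={n:get_calibration(n) for n in('top','side')}
def proj(cam,X):
    c=cal[cam];T=np.linalg.inv(c['world_from_camera']);p=np.atleast_2d(X)@T[:3,:3].T+T[:3,3]
    q=p@np.array(c['intrinsics']).T; return q[:,:2]/q[:,2:]
def W(p,X):
    c,s=np.cos(p[2]),np.sin(p[2]);X=np.atleast_2d(X)
    return np.c_[p[0]+c*X[:,0]-s*X[:,1],p[1]+s*X[:,0]+c*X[:,1],X[:,2]]
def fit(obs,p0):
    f=lambda p:np.concatenate([(proj(cam,W(p,X))[0]-uv) for cam,X,uv in obs])
    r=least_squares(f,p0,loss='soft_l1');return r.x,f(r.x).reshape(-1,2)
E
python3 - <<'E'
from fit import *
t=lambda x,y:(190+x/5.497-.4,90+y/5.5-.4); s=lambda x,y:(120+x/3.461-.4,150+y/3.461-.4)
m=lambda *a:np.array(a)/1000
obs=[('top',m(-64,109,8),t(240,442)),('top',m(-64,-109,8),t(603,412)),
('top',m(-60,105,214),t(195,330)),('top',m(-60,-105,214),t(612,300)),('top',m(36,105,214),t(188,147)),('top',m(36,-105,214),t(597,122)),
('side',m(-60,-105,214),s(383,38)),('side',m(-60,105,214),s(298,190)),('side',m(36,105,214),s(170,180)),('side',m(36,-105,214),s(268,30)),
('side',m(-64,-109,8),s(402,242)),('side',m(-64,109,8),s(325,410))]
p,r=fit(obs,[.7,0,0]);print('chute',p.round(4));print(r.round(1))
r_=lambda x,y:(310+x/5.6-.4,160+y/5.6-.4)
ob=[('top',m(135,35,8),r_(187,158)),('top',m(135,-35,8),r_(308,142)),('top',m(-65,-35,8),r_(372,482)),('top',m(-65,35,8),r_(247,503))]
q,r=fit(ob,[.45,-.28,0]);print('rest',q.round(4));print(r.round(1))
ob=[('top',m(160,0,59),r_(250,72)),('top',m(50,0,59),r_(288,265)),('top',m(50,8,67),r_(274,268)),('top',m(50,-8,67),r_(308,262)),('top',m(-50,8,67),r_(306,457)),('top',m(-50,-8,67),r_(340,452)),
 ('side',m(160,0,16),s(503,130)),('side',m(160,0,59),s(503,96)),('side',m(50,0,55),s(618,104)),('side',m(-50,0,67),s(728,98))]
k,r=fit(ob,[.45,-.28,0]);print('rod',k.round(4));print(r.round(1))
P=cloud('top',np.load('top0.npy'));im=np.load('top0i.npy').astype(int)
np.savez('poses.npz',chute=p,rest=q,rod=k)
for nm,cam in(('top','top'),('side','side')):
    o=cv2.resize(np.load(nm+'0i.npy'),None,fx=4,fy=4,interpolation=cv2.INTER_CUBIC)
    def L(pose,a,b,c):
        u=(proj(cam,W(pose,m(*a)))[0]+.5)*4;v=(proj(cam,W(pose,m(*b)))[0]+.5)*4
        cv2.line(o,tuple(int(x) for x in u),tuple(int(x) for x in v),c,1)
    L(p,(0,-42,110),(0,42,110),(255,0,0));L(p,(0,0,72),(0,0,110),(255,0,0))
    L(p,(-64,-109,8),(-64,109,8),(0,255,0));L(p,(-60,-105,210),(-60,105,210),(0,255,0));L(p,(36,-105,210),(36,105,210),(0,255,0))
    for x in(50,116):L(p,(x,-185,66-22),(x,185,66+22),(255,255,0))
    L(k,(-50,0,67),(50,0,67),(255,0,0));L(k,(50,0,55),(160,0,55),(0,0,255));L(k,(160,0,55),(160,0,16),(0,0,255))
    b=[(135,35,8),(135,-35,8),(-65,-35,8),(-65,35,8)]
    for i in range(4):L(q,b[i],b[i-1],(0,255,0))
    L(q,(-48,15,57),(-28,15,57),(0,255,255));L(q,(-48,-15,57),(-28,-15,57),(0,255,255));L(q,(80,15,65),(100,15,65),(0,255,255));L(q,(80,-15,65),(100,-15,65),(0,255,255))
    save('fit_'+nm+'.png',o[380:980,780:1580] if nm=='top' else o[600:1200,480:1280])
    if nm=='top': save('fit_top2.png',o[640:1040,1200:1600])
E
```

```text
chute [0.6916 0.0133 0.0651]
[[-1.9  0.9]
 [ 0.3  1.1]
 [-1.1  0.2]
 [ 0.1 -0.2]
 [-1.7  0.1]
 [-0.2 -1.1]
 [-0.2 -0.7]
 [-0.6 -0.3]
 [-1.  -1.7]
 [ 0.1 -1.6]
 [ 1.3 -1.7]
 [ 1.2 -0.9]]
rest [ 0.4336 -0.2873  0.1337]
[[-0.2 -0.6]
 [ 0.  -0.9]
 [ 0.1  0.9]
 [ 0.1  0.5]]
rod [ 0.4378 -0.2865  0.1361]
[[ 0.3  0.2]
 [-0.   0.8]
 [ 0.3  0.2]
 [-0.5  0.5]
 [ 0.6 -0.6]
 [-0.1 -0.5]
 [-0.1  0.5]
 [-0.5 -0.6]
 [ 0.1  0.2]
 [-0.3  0.8]]
```

View pics/fit_top.png

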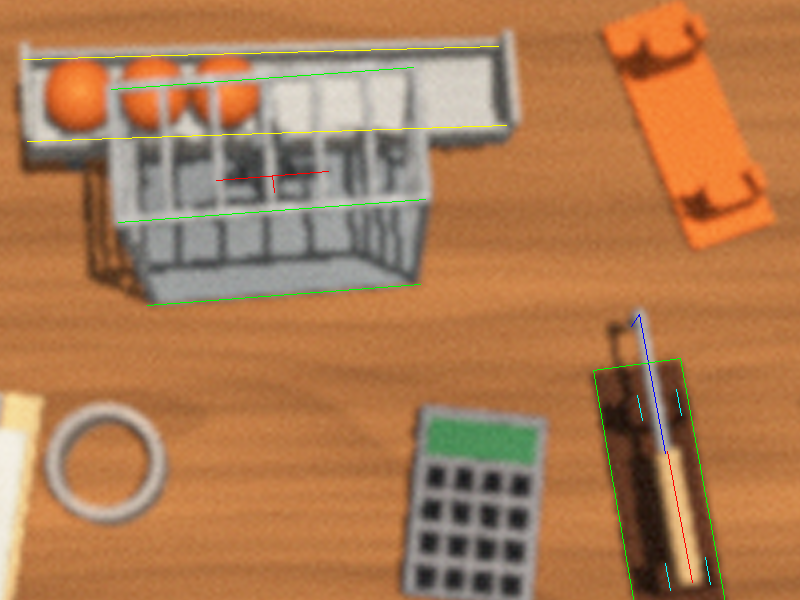

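View pics/fit_side.png

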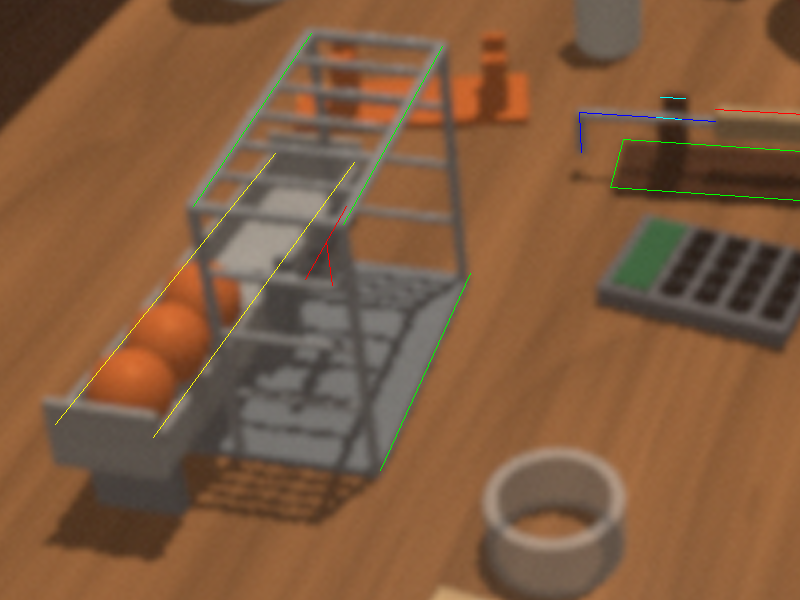

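View pics/fit_top2.png

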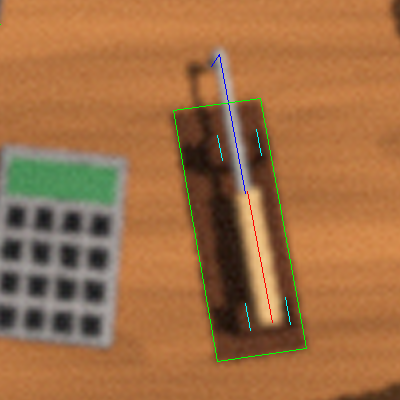

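```bash
cat >> fit.py <<'E'
from scipy.spatial.transform import Rotation
Z=np.load('poses.npz') if __import__('os').path.exists('poses.npz') else None
def ori(yaw):
    c,s=np.cos(yaw),np.sin(yaw)
    return Rotation.from_matrix(np.array([[0,-s,c],[0,c,s],[-1,0,0]])).as_euler('xyz')
GX=.006
def tcp_rod(x,y,yaw,z):  # TCP for rod origin at x,y,z
    return np.array([x+GX*np.cos(yaw),y+GX*np.sin(yaw),z-.019])
def tcp_prong(X,z,Y=0): # prong at chute X, shank axis height z
    c=Z['chute'];o=W(c,[X-.160,Y,0])[0]
    return tcp_rod(o[0],o[1],c[2],z)
E
python3 - <<'E'
from fit import *
print(Rotation.from_euler('xyz',observe()['tcp_rot']).as_matrix().round(2))
k=Z['rod']
for yaw,p in[(k[2],tcp_rod(*k,.055)),(k[2],tcp_rod(*k,.175)),(Z['chute'][2],tcp_prong(-.12,.175)),(Z['chute'][2],tcp_prong(.025,.13)),(Z['chute'][2],tcp_prong(-.05,.13))]:
    for a in(0,np.pi):print(p.round(3),inverse_kinematics(p,ori(yaw+a)))
E
```

```text
[[-0.    0.37 -0.93]
 [ 0.   -0.93 -0.37]
 [-1.   -0.   -0.  ]]
[ 0.444 -0.286  0.036] [-0.72153406  0.22366418  1.92379301  0.          0.99413546 -2.42844121]
[ 0.444 -0.286  0.036] [-0.72153406  0.22366418  1.92379301  0.          0.99413546  0.71315144]
[ 0.444 -0.286  0.156] [-0.72153406  0.05598459  1.85502004  0.          1.23058803 -2.42844121]
[ 0.444 -0.286  0.156] [-0.72153406  0.05598459  1.85502004  0.          1.23058803  0.71315144]
[ 0.418 -0.004  0.156] [-0.19979429 -0.22685289  2.11809894  0.          1.25034661 -1.83571064]
[ 0.418 -0.004  0.156] [-0.19979429 -0.22685289  2.11809894  0.          1.25034661  1.30588201]
[0.563 0.005 0.111] [-0.13129547  0.19102296  1.7979715   0.          1.15259819 -1.76721183]
[0.563 0.005 0.111] [-0.13129547  0.19102296  1.7979715   0.          1.15259819  1.37438082]
[0.488 0.    0.111] [-0.16161373  0.01627258  1.98830011  0.          1.13701997 -1.79753008]
[0.488 0.    0.111] [-0.16161373  0.01627258  1.98830011  0.          1.13701997  1.34406257]<sys>:0: UserWarning: Gimbal lock detected. Setting third angle to zero since it is not possible to uniquely determine all angles.
```

```bash
python3 -W ignore - <<'E'
from fit import *
k=Z['rod'];R=ori(k[2]+np.pi)
movep(tcp_rod(*k,.16),R)
move_l(tcp_rod(*k,.055),feed=.12)
for n in['top','side']:
    im,_=get_image(n); save(n+'1.png',im)
o=observe();print(o['time_s'],o['eef_pos'],o['ft_force'])
gripper_to(0.0,80)
o=observe();print(o['time_s'],o['eef_pos'],o['ft_force'],o['opening'])
move_l(tcp_rod(*k,.175),feed=.1)
o=observe();print(o['time_s'],o['eef_pos'],o['ft_force'],o['opening'])
for n in['top','side']:
    im,_=get_image(n); save(n+'2.png',im)
im=cv2.imread('pics/side2.png');cv2.imwrite('pics/s2.png',cv2.resize(im[100:300,150:400],(750,600)))
E
```

```text
2.625 [ 0.44443292 -0.28632434  0.03706808] [-0.38625603 -0.23076157  0.54361769]
3.2667 [ 0.44390964 -0.2859051   0.03624213] [ 0.61095049 -0.35833831  1.91971468] 0.014993015432981732
4.6167 [ 0.44325239 -0.2852902   0.15508934] [ 8.60311589e-04  9.73480284e-02 -2.24191563e+00] 0.015166273451408085
```

View pics/s2.png

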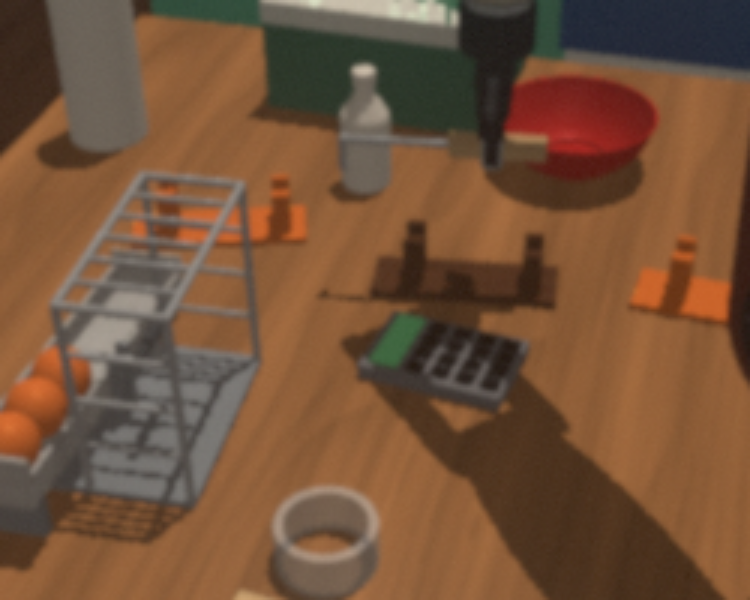

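View pics/top2.png

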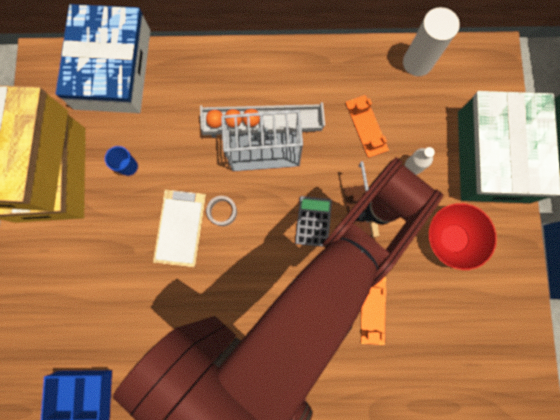

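The rod is held level in the gripper, as the side crop shows at (490,145). Next I bring it in front of the guard mouth.

```bash
cat > look.py <<'E'
from fit import *
def look(tag):
    o=observe();print(tag,round(o['time_s'],2),o['eef_pos'].round(4),o['ft_force'].round(2),round(o['opening'],4))
    a,_=get_image('top');b,_=get_image('side')
    A=cv2.resize(a[80:230,190:390],(800,600),interpolation=cv2.INTER_CUBIC);B=cv2.resize(b[140:275,130:310],(800,600),interpolation=cv2.INTER_CUBIC)
    save(tag+'_top.png',A);save(tag+'_side.png',B)
E
python3 -W ignore - <<'E'
from look import *
R=ori(Z['chute'][2]+np.pi)
move_l(tcp_prong(-.12,.175),feed=.15,rotation=R)
hit=move_l(tcp_prong(.025,.175),feed=.08,max_force=8)
print(hit);look('in')
E
```

```text
False
in 8.72 [0.5626 0.0049 0.156 ] [-0.73 -0.15 -2.26] 0.015
```

View pics/in_top.png

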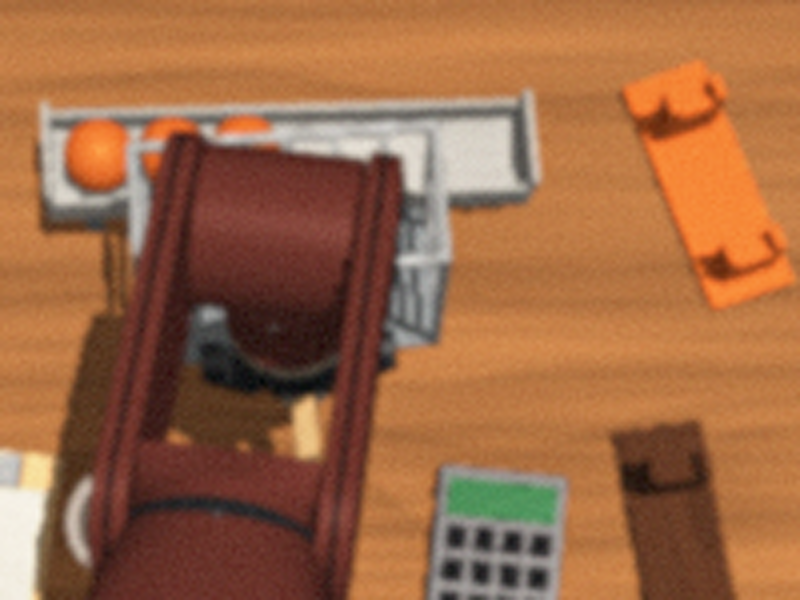

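View pics/in_side.png

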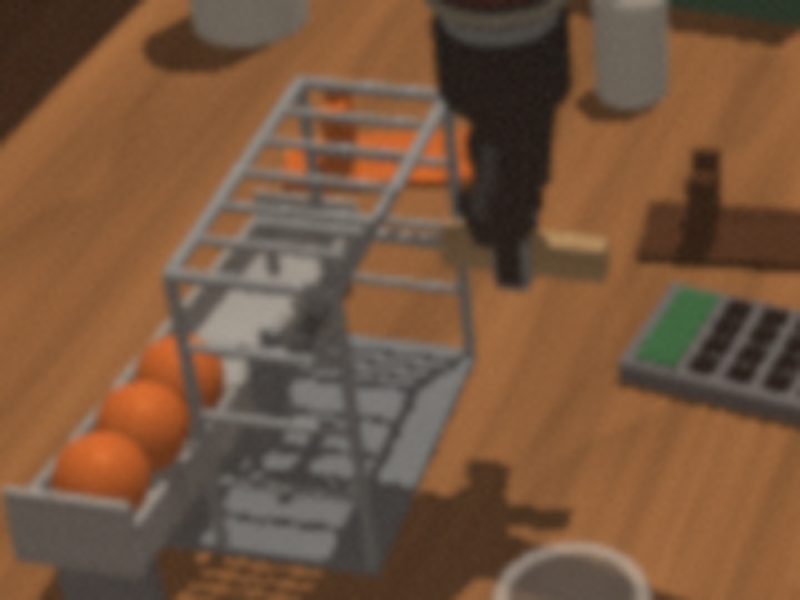

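```bash
python3 -W ignore - <<'E'
from look import *
o=cv2.cvtColor(cv2.imread('pics/in_side.png'),cv2.COLOR_BGR2RGB)
f=800/180.
c=Z['chute']
def L(a,b,col):
    u,v=[(proj('side',W(c,np.array(x)/1000))[0]+.5-[130,140])*f for x in(a,b)]
    cv2.line(o,tuple(int(x) for x in u),tuple(int(x) for x in v),col,1)
L((25,0,175),(-85,0,175),(0,0,255));L((25,0,175),(25,0,136),(0,0,255))
L((0,-42,110),(0,42,110),(255,0,0));L((0,0,72),(0,0,110),(255,0,0));L((-60,-105,210),(-60,105,210),(0,255,0))
save('in_ov.png',cv2.resize(o[180:420,160:480],(800,600),interpolation=cv2.INTER_CUBIC))
E
```

```text
(no output)
```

View pics/in_ov.png

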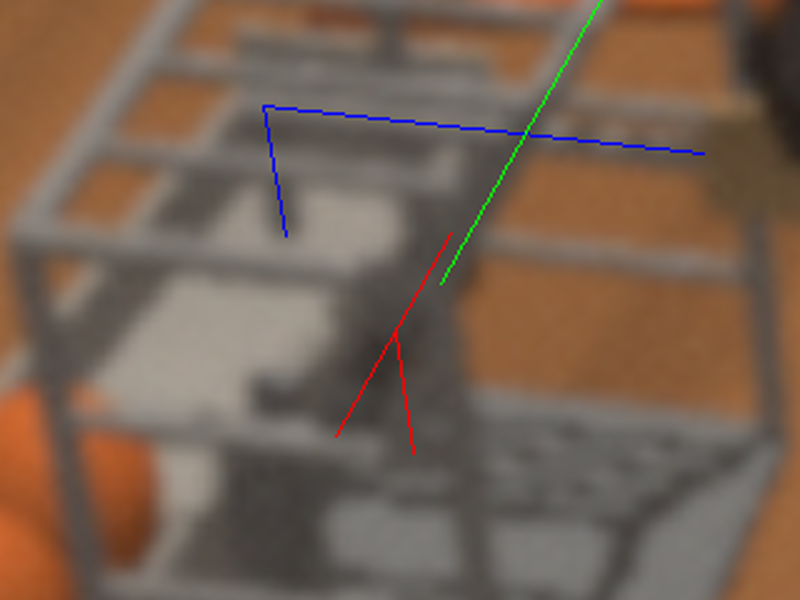

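The overlay prediction for the prong matches the dark prong at about (280,215), so it is behind the crossbar. Lowering it now.

```bash
python3 -W ignore - <<'E'
from look import *
hit=move_l(tcp_prong(.025,.131),feed=.05,max_force=6)
o=observe();print(hit,o['eef_pos'].round(4),o['ft_force'].round(2))
if not hit:
    hit=move_l(tcp_prong(-.048,.131),feed=.04,max_force=12)
    print(hit,W([0,0,0],observe()['eef_pos']-tcp_prong(0.025,.131)))
look('pull')
E
```

```text
False [0.5632 0.0049 0.1124] [ 0.07 -0.64 -1.36]
True [[-0.06440669 -0.00423798  0.00041826]]
pull 11.32 [0.4985 0.0007 0.1124] [1.56 0.71 0.19] 0.0147
```

View pics/pull_side.png

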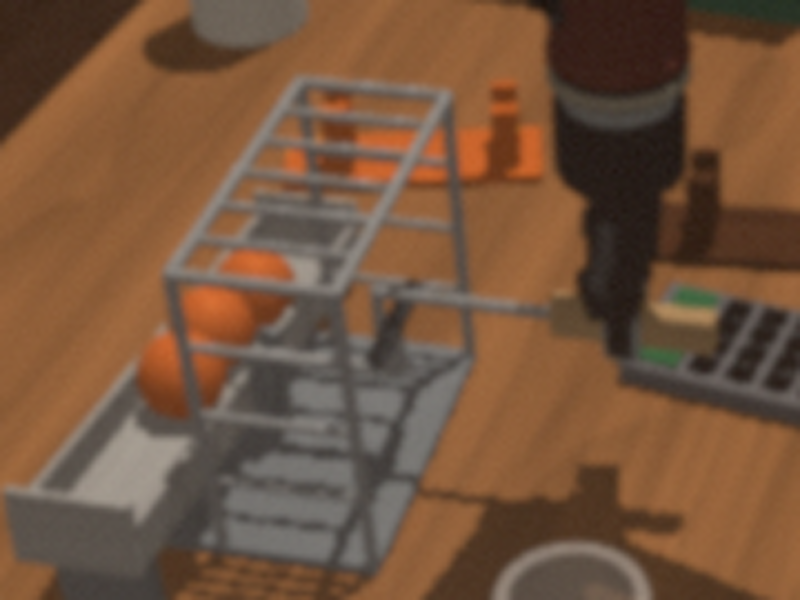

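View pics/pull_top.png

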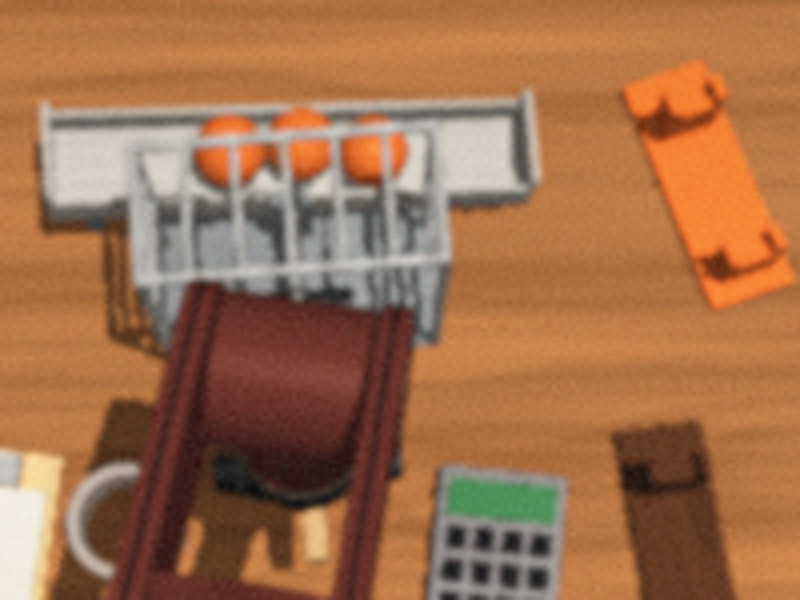

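The bolt is pulled and the mandarins are rolling; the top view shows them crossing at (230–375,150). I'll confirm the end stop with a slightly firmer pull.

```bash
python3 -W ignore - <<'E'
from look import *
e0=observe()['eef_pos']
hit=move_l(tcp_prong(-.052,.131),feed=.03,max_force=18)
o=observe();print(hit,(o['eef_pos']-e0).round(4),o['ft_force'].round(2))
hold(.5);print((observe()['eef_pos']-e0).round(4));look('pull2')
E
```

```text
True [-0.0001 -0.0002  0.0008] [ 2.6   0.45 -0.01]
[-0.0001 -0.0002  0.0006]
pull2 12.18 [0.4983 0.0005 0.1127] [ 2.12  0.12 -0.14] 0.0151
```

View pics/pull2_side.png

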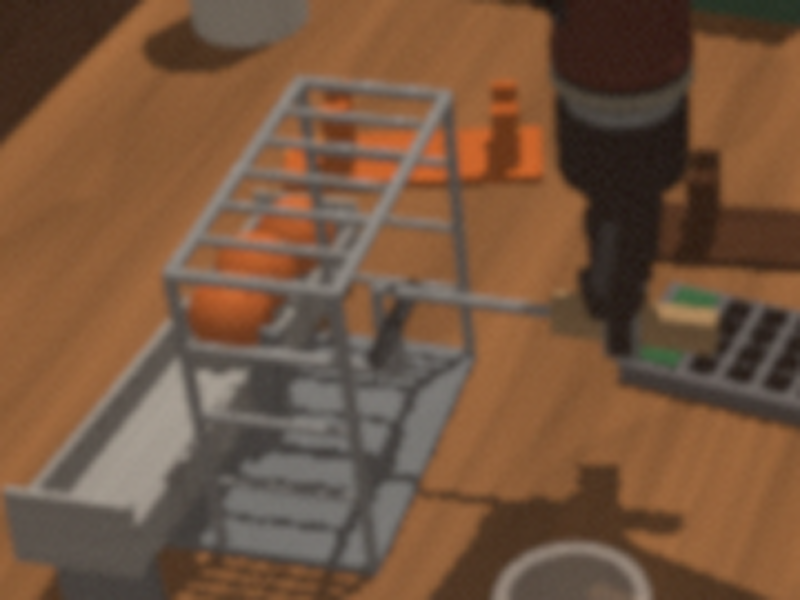

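View pics/pull2_top.png

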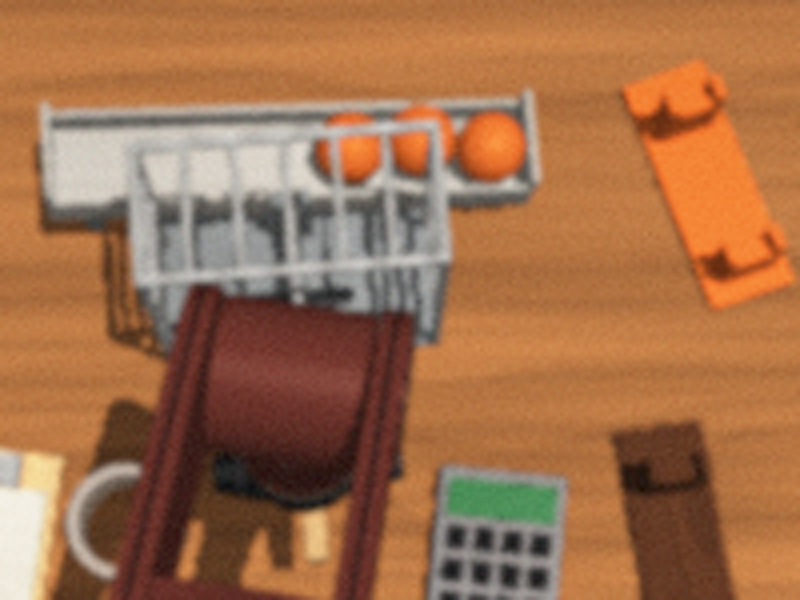

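The bolt is at its stop: a firmer pull moved it 0.1 mm. All three mandarins are at the low end, at (350–490,147). Now I unhook and back out.

```bash
python3 -W ignore - <<'E'
from look import *
k=Z['rod']
print(move_l(tcp_prong(-.030,.131),feed=.04,max_force=8))
print(move_l(tcp_prong(-.030,.175),feed=.06,max_force=8))
print(observe()['eef_pos'])
print(move_l(tcp_prong(-.13,.175),feed=.1,max_force=10))
move_l(tcp_rod(*k,.175),feed=.15,rotation=ori(k[2]+np.pi))
move_l(tcp_rod(*k,.095),feed=.1)
o=observe();print(o['time_s'],o['eef_pos'],o['opening'])
for n in['top','side']:
    im,_=get_image(n); save(n+'3.png',im)
    c=im[150:260,300:410] if n=='top' else im[130:240,230:380]
    save(n+'3c.png',cv2.resize(c,None,fx=5,fy=5,interpolation=cv2.INTER_CUBIC))
E
```

```text
False
False
[0.50765881 0.00143929 0.15564579]
False
17.7 [ 0.444226   -0.28611975  0.07668919] 0.014554485037327515
```

View pics/side3c.png

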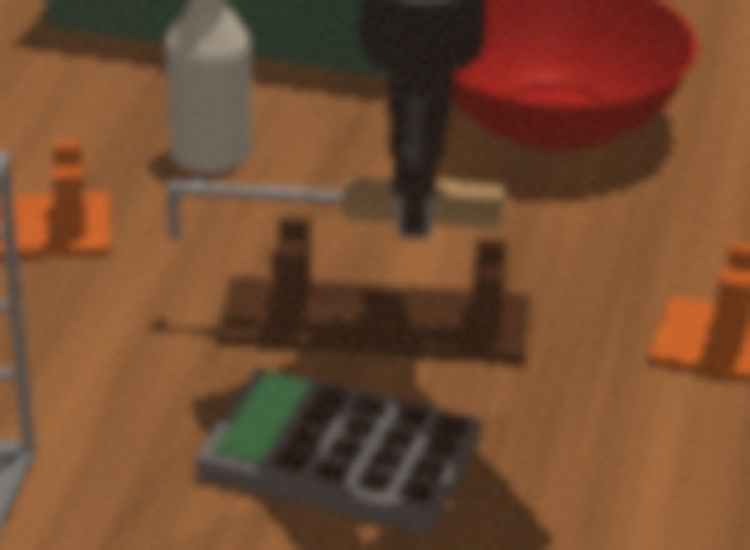

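View pics/top3.png

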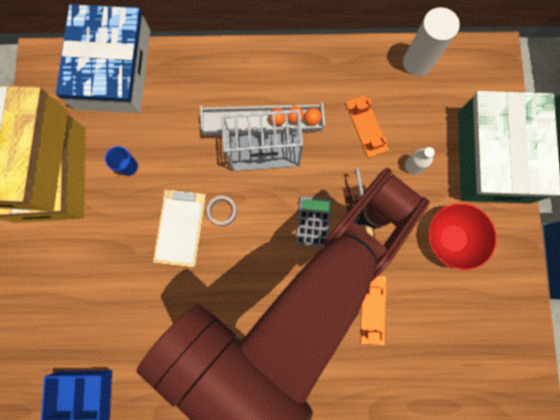

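```bash
python3 -W ignore - <<'E'
from fit import *
k=Z['rod']
for p in[(160,0,95),(160,0,56),(50,0,95),(-50,0,107)]:
    a=proj('side',W(k,np.array(p)/1000))[0]; print(p,((a+.5-[230,130])*5).round(),proj('top',W(k,np.array(p)/1000))[0].round(1))
E
```

```text
(160, 0, 95) [173. 189.] [356.6 169.6]
(160, 0, 56) [175. 240.] [354.4 172.9]
(50, 0, 95) [345. 199.] [363.2 205.6]
(-50, 0, 107) [504. 192.] [370.3 238.8]
```

View pics/top3c.png

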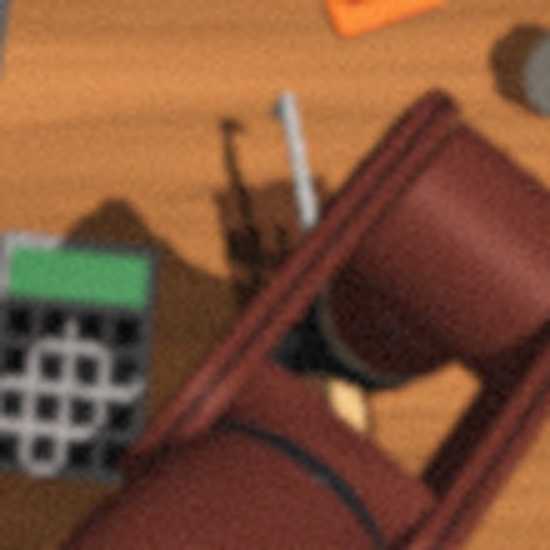

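The rod has not slipped: the bend is at crop pixel (285,98) against a predicted (285,100). Lowering it onto the rest.

```bash
python3 -W ignore - <<'E'
from look import *
k=Z['rod']
print(move_l(tcp_rod(*k,.0555),feed=.05,max_force=6))
o=observe();print(o['time_s'],o['eef_pos'],o['ft_force'])
gripper_to(.05);hold(.2)
move_l(tcp_rod(*k,.20),feed=.12)
gripper_to(.085)
movep([.3,-.5,.3],ori(k[2]+np.pi))
o=observe();print(o['time_s'],o['eef_pos'],o['ft_force'])
for n in['top','side']:
    im,_=get_image(n); save(n+'4.png',im)
    c=im[160:260,310:410] if n=='top' else im[130:240,230:380]
    save(n+'4c.png',cv2.resize(c,None,fx=5.6 if n=='top' else 5,fy=5.6 if n=='top' else 5,interpolation=cv2.INTER_CUBIC))
look('end')
E
```

```text
True
18.5667 [ 0.44294561 -0.28503787  0.03621777] [-0.32326383  0.71844423  5.21596379]
22.1083 [ 0.300567   -0.49897195  0.29909304] [-0.21216978  0.56510202 -0.44979282]
end 22.21 [ 0.301  -0.4986  0.299 ] [-0.47  0.63 -0.21] 0.0847
```

View pics/side4c.png

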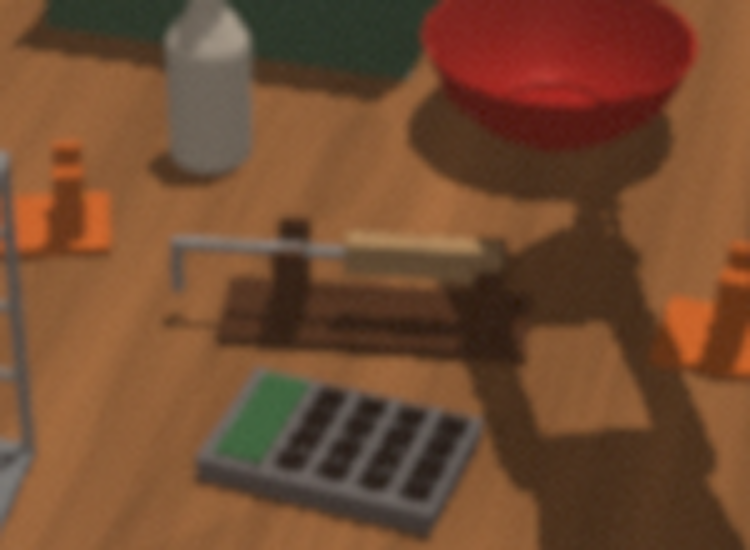

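View pics/top4c.png

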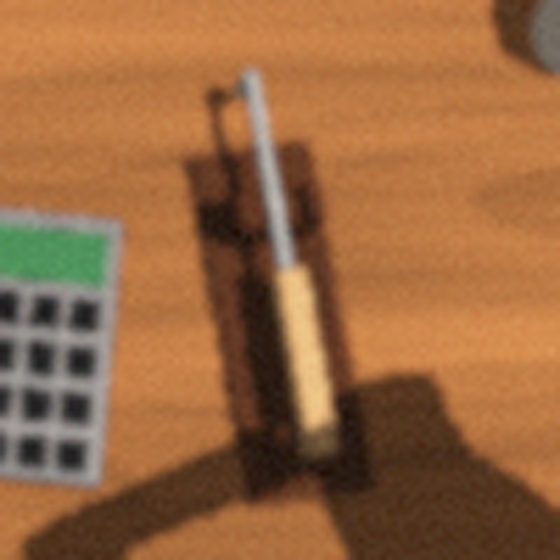

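View pics/top4.png

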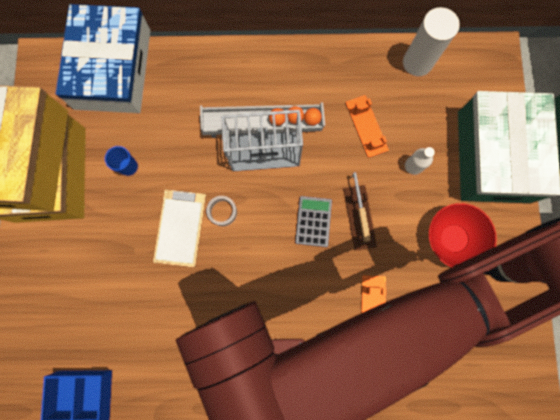

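View pics/end_side.png

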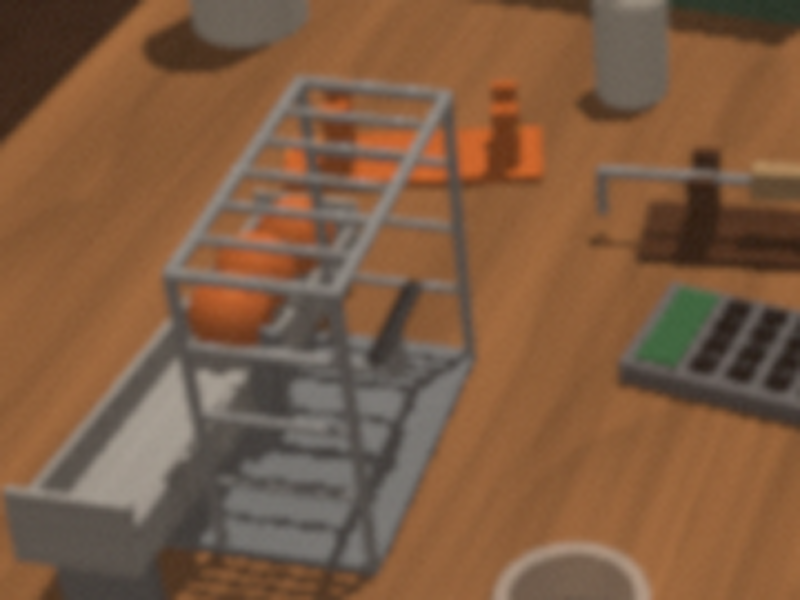

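```bash
python3 -c "
from plant import *
hold(.3);job_done();print(observe()['time_s'])"
```

```text
the job is handed in; nothing more can be done
the job is handed in; nothing more can be done
```

The job is handed in: the bolt is open, the three mandarins are at the low end of the trough, and the rod is back on its wooden rest. It took about 22.5 s of the 69 s allowed.

I gripped the rod by its handle, took it under the guard roof and over the crossbar, lowered the prong behind the bar and pulled. Then I unhooked it, backed out and laid the rod down.

**What the last checks showed:**
- **Bolt:** the pull stopped after 64.5 mm of hand travel. About 15 mm of that was the gap to the bar, so the bolt moved about 50 mm. A firmer second pull gained only 0.1 mm, so I take it to be at its end stop. The crossbar had not moved back after I unhooked.
- **Mandarins:** in the last pictures all three lie in the low half, in the same place as in the earlier view, so they are at rest.
- **Rod:** it lies in both saddles with the prong down, at almost the same pixels as at the start.
- **Other things on the desk:** the bystanders look unmoved, and the gripper was open and clear of everything.

**Uncertain:** my fit of the chute's position left up to about 2 pixels (roughly 5 mm) of error on some corners, which was small enough for the hook. I had no direct readout of the bolt's travel, so the 50 mm rests on the hand travel, the stop and the pictures.

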